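# Clamp the lid of a glaze mill jar with its wing nut

## Robot

A 7-joint arm with a two-finger parallel gripper is mounted at the origin on the work surface. World frame = base frame: x ahead of the robot, y to its left, z up, the work surface at z = 0. Lengths are in m, angles in rad, forces in N, time in s.
With the tool pointing down it reaches from about 0.4 to 0.85 m from the base axis. Payload 4.5 kg.
Tool frame: the origin (TCP) lies on the centre line of the jaws, within the pads' length; the fingertips stand 11 mm ahead of it and the grasp point (between the pads) lies 8 mm behind it; z points along the fingers, y is the line along which they close (so a half turn about z gives the same grasp; the last joint's range is limited). The gripper opens to 88 mm and grips with 3 to 60 N. Pads are 18 mm wide; open, the fingers measure 123 mm over their backs; the gripper's body (75 mm by 187 mm) begins 45 mm behind the grasp point.
Start: joints at [1.226, 0.689, -0.195, 1.565, 0.157, 0.902, -0.215], TCP at [0.231, -0.581, 0.221] pointing down, gripper open.
Joint ranges: [-3.01, 3.01], [-0.46, 2.08], [-1.47, 1.51], [0.13, 2.56], [-1, 4.14], [0.04, 2.09], [-2.66, 2.66]. Speed limits (rad/s): [2.57, 2.57, 3.14, 3.14, 3.14, 3.14, 3.14].

## Interface

Orientations are given as a unit quaternion [x, y, z, w].
In Python, from plant import * gives the robot as it stands. The module is installed in compiled form; this text tells all that it offers.
- The arm moves only by the tool send_rows, never from a script. Its argument "motion" is a list of rows, each an object of numbers: "x", "y", "z": the shift along the tool's x, y, z in cm; "rx", "ry", "rz": the turn, a rotation vector about the tool's x, y, z in rad; "jaw": the finger opening in cm, from 0 to 8.81. In form: [{"x": .., "y": .., "z": .., "rx": .., "ry": .., "rz": .., "jaw": ..}, ...]. A call has exactly 5 rows; each row shifts and turns the commanded pose from where the row before left it, along the tool's axes as they then stand; what a row does not reach is not made up. A row lasts 1/10 s, in which the tool goes at most 50 mm and 8.59 degrees, less where a joint would pass 70% of its speed; a pose out of reach is approached as far as the arm can. A call is refused whole if a number of a shift passes 5 or a number of a turn 0.15, either way. A call with a gripper value outside its range is refused whole. The fingers move at their own pace and stop on an object; "grip_force" is the grip in N (left out, the last holds). Time passes only in rows, so rows that do not move let the fingers close, or fill a call up. It gives the time, the measured TCP pose, the force, the opening and the grip force at its end, in the units of the state.
- get_state(): the state, without advancing time (a new reading comes with each control period).
- snapshot(name): name is "scene" or "top"; returns a dict with "img" (384x512x3 uint8, red, green, blue), "vertical_fov" (degrees; the focal length in pixels is half the picture's height over the tangent of half this angle, whatever the lens; pixels are square), "cx", "cy" (the principal point, pixels), "extrinsics" (4x4, takes a point from camera to world coordinates). Camera axes: x right, y up, looking along -z (the intrinsics and any distortion apply to the point x, -y, -z); pixel columns grow to the right and rows downward; lengths in m; the calibration is good to about 2 mm. A picture is of the moment at which its call begins. There is no depth.
- finish_job(): hands the job in; it is judged then, once.
The state is a dict: "clock": time; "q": joint angles; "qd": joint speeds; "joint_torque": joint torques, N m; "tool_pos": TCP position; "eef_rot": TCP orientation; "contact_force": force on the tool from outside, world axes, zero at the start; "moment": the same for the moment, N m; "opening": opening from 0.0 (shut) to 1.0 (fully open); "finger_force": force on a finger pad.
Only numpy, scipy, OpenCV 4.12 (cv2) and the standard library are available. Lean on these libraries where they do the work, as an engineer would, in place of code of your own. Each camera call takes 0.05 s, during which the arm holds its last target. There are 200 camera calls.

## Task

Close this small glaze mill jar for milling: swing the clamp bar over the lid until it is fully home against the far upright, then turn the wing nut clockwise, a short arc at a time between the uprights, until the lid is snugly clamped (about 0.2 N m at the nut), and let go. Do it by feel: loose would leak, but do not force it, for the porcelain cracks if it is overtightened, and do not knock the jar, its lid or the uprights. Leave the other things on the bench alone.

Things in the scene. Friction and masses are not known exactly. Their poses are not given: they have to be found in the camera images.
- frame: the jar's clamp frame, fixed to the bench: a grey cast base plate 100 x 165 x 12. Origin: centre of its underside; z up, y along the line of the two uprights. In this frame, in mm, the pivot upright's axis is at (0, +58), the far upright's at (0, -58), and the jar stands between them at (0, 0). Heights z below are above this origin.
- jar: the white porcelain mill jar, part of the frame: 90 across up to z = 90, then a neck 76 across up to z = 112. Same origin and axes as the frame.
- uprights: the two threaded steel uprights, part of the frame: 12 thick, tops at z = 208, each with a nut 21 across from z = 158 to 170. Same origin and axes as the frame. Their inner sides are 104 apart, so that fingers opened wide can strike them beside the wing nut.
- lid: the loose porcelain lid, already lying in place on the jar's rubber gasket: 88 across, its underside at z = 116 and its flat steel centre plate at z = 130, give or take 0.5; 0.35 kg. Origin: centre of its underside.
- swing_bar (a joint): angle of the swing bar about the pivot upright, rad: 0 = fully home (its side notch against the far upright, wing nut over the jar's centre; hard stop), growing as it opens counter-clockwise seen from above; starts 0.6 to 1.25. It stays where it is left (friction 0.3 N m), but a sideways push on the nut can shift it. Dark steel, 12 thick, from z = 146 to 158.
- bar_tail (a point): point on the top face (z = 158) of the bar's handle tail, in the bar's frame at (14, -150) mm from the pivot's axis. -y points outward along the bar, x across it (to the opening side), z up. The tail is 20 wide along x, 12 thick, and reaches 22 farther out and 13 farther in (then comes the notch). At home the far upright's axis is 34 mm inward along the bar. Pinch it from above or push it.
- wing_nut: the brass wing nut, fast on the clamp screw that the swing bar carries. Origin: on the screw's axis at the top of the nut's round boss (22 across, 14 high), about 26 above the bar's top at the start. x along the two ears, z up. The ears are flat, 6 thick (along y), reach from 4 to 30 either side of the axis and from 2 below to 24 above the origin. Clockwise from above tightens.
- wing_grip (a point): point on the nut's axis between the ears, 14 above its origin and 10 below the ears' tops, with the nut's axes. Pinch both ears here across y, fingertips staying above the boss. Turning freely takes 0.06 N m; after the foot meets the lid the torque climbs by about 0.14 N m per rad (friction varies). Snug is 0.2 N m, 6 to 7 N of push on an ear's tip; 0.15 to 0.27 will do; 0.35 is too tight.
- screw_foot (a point): centre of the underside of the screw's flat foot, 23 across, which turns with the nut and bears on the lid's steel plate. It sinks 4 mm a turn (0.64 per rad) until it meets the plate after 0.5 to 3 rad, not known beforehand; then it stops sinking while the bar flexes and the clamp force grows by about 25 N per rad. The nut stays where it is left.
- glaze_jar: bystander, to be left alone: a closed jar of glaze, 68 across, 85 high. Origin: centre of its underside.
- brush: bystander, to be left alone: a glaze brush lying flat, 190 long. Origin: centre of its underside (about its middle).
- spanner: bystander, to be left alone: an open-ended spanner lying flat, 160 long. Origin: centre of its underside (about its middle).
- bowl: bystander, to be left alone: a white porcelain bowl, 110 across, 45 high. Origin: centre of its underside.
- test_tile: bystander, to be left alone: an L-shaped glaze test tile, 45 x 50 foot, 66 high. Origin: centre of its underside.
- ball_cup: bystander, to be left alone: a white plastic cup, 72 across, 75 high. Origin: centre of its underside.
- rib: bystander, to be left alone: a wooden throwing rib lying flat, 100 x 64 x 7. Origin: centre of its underside.
Things that resemble listed ones, but are neither listed nor needed, are in the scene too. What is shaped like the lid but orange or pink is not meant.

How it is judged:
On the way, in this order (a step that is already met when the one before it is completed fails the run):
1. the swing bar is fully home over the lid (value of joint swing_bar below 0.05 rad), for 0.2 s.
2. with the bar home, the wing nut's screw clamps the lid (value of joint swing_bar below 0.05 rad and contact force between wing_nut and lid above 12 N), for 0.3 s.
At the end, for the whole second after the job is handed in: The bar is home (within 0.05 rad of its stop), the screw's foot presses the lid with 12 to 50 N, the lid sits level (within 0.04 rad) and within 6 mm of the jar's axis, and the nut is at rest (all of step 2 and contact force between wing_nut and lid below 50 N and horizontal distance between lid and jar below 0.006 m and angle between lid's own z axis and vertical below 0.04 rad and angular speed of wing_nut below 0.1 rad/s); the robot touches nothing.
It fails at once if the lid is overtightened (the screw presses on it with more than 70 N) (contact force between wing_nut and lid above 70 N).
It fails at once if the robot knocks or leans on the porcelain jar with more than 20 N (contact force between jar and the fingers above 20 N or contact force between jar and the arm above 20 N).
It fails at once if the robot knocks or leans on the uprights with more than 20 N (contact force between uprights and the fingers above 20 N or contact force between uprights and the arm above 20 N).
It fails at once if the robot knocks or leans on the porcelain lid with more than 20 N (contact force between lid and the fingers above 20 N or contact force between lid and the arm above 20 N).
It fails at once if a bystander is moved by more than 30 mm (distance of any of glaze_jar, brush, spanner, bowl, test_tile, ball_cup, rib from where it was at the start of the episode above 0.03 m).
It also fails if it takes over 72 s, if anything falls off the work surface, if the arm or the gripper's body presses on something with over 40 N, if the wrist force passes 120 N, or if a joint passes its speed limit or range.

## Working session

There is one attempt and no reset: what is moved stays moved. The work goes in short steps, Python scripts to look and compute and a tool call to move; the robot and the scene stay as the last step left them, time stands still between calls to the robot, and variables do not carry over. Pictures are saved under pics/ and viewed, at most 10 in all, crops included, and the job is handed in when it is done.

Besides the shell and the picture viewer there is one more tool, called after ">>>" in YAML: its name, and indented under it one key for each argument. send_rows: Moves the arm, as the interface text tells. Its arguments: {"type":"object","properties":{"motion":{"type":"array"},"grip_force":{"type":"number"}},"required":["motion"]}

```bash
mkdir -p pics; cat > h.py <<'E'
from plant import *
import numpy as np, cv2
from scipy.spatial.transform import Rotation as R
def snap(n,f):
    s=snapshot(n); cv2.imwrite('pics/'+f,s['img'][:,:,::-1]); return s
def cam(s):
    f=s['img'].shape[0]/2/np.tan(np.radians(s['vertical_fov'])/2); return f,np.array(s['extrinsics'])
def proj(s,p):
    f,E=cam(s); c=np.linalg.inv(E)@np.append(p,1); return np.array([s['cx']+f*c[0]/-c[2], s['cy']-f*c[1]/-c[2]])
def at(s,u,v,z):
    f,E=cam(s); d=E[:3,:3]@np.array([(u-s['cx'])/f,-(v-s['cy'])/f,-1]); o=E[:3,3]; return o+d*(z-o[2])/d[2]
E
python3 - <<'E'
from h import *
st=get_state(); print({k:np.round(v,3) for k,v in st.items()})
for n in('scene','top'):
    s=snap(n,n+'0.png'); print({k:v for k,v in s.items() if k!='img'})
a=cv2.imread('pics/top0.png');cv2.imwrite('pics/top0b.png',cv2.resize(a,(800,600)))
a=cv2.imread('pics/scene0.png');cv2.imwrite('pics/scene0b.png',cv2.resize(a,(800,600)))
E
```

```text
{'clock': np.float64(0.0), 'q': array([ 1.226,  0.69 , -0.195,  1.566,  0.157,  0.902, -0.215]), 'qd': array([ 0.   ,  0.001,  0.   , -0.001,  0.   , -0.   , -0.   ]), 'joint_torque': array([ 0.0000e+00, -5.2758e+01, -1.2670e+00, -1.5343e+01, -5.3000e-02,
        7.0000e-03,  0.0000e+00]), 'tool_pos': array([ 0.231, -0.58 ,  0.22 ]), 'eef_rot': array([ 0.982,  0.188, -0.   , -0.001]), 'contact_force': array([-0.284, -0.692,  0.355]), 'moment': array([-0.016,  0.02 ,  0.021]), 'finger_force': np.float64(0.0), 'opening': np.float64(1.002)}
{'vertical_fov': 50.33378163135995, 'cx': 251.43582282391964, 'cy': 184.8149622007615, 'extrinsics': array([[-0.37135986, -0.60700038,  0.70259689,  1.27075331],
       [ 0.92837221, -0.25474864,  0.27060703,  0.30821909],
       [ 0.01472703,  0.75276402,  0.65812571,  0.84323064],
       [ 0.        ,  0.        ,  0.        ,  1.        ]])}
{'vertical_fov': 55.82068814849028, 'cx': 258.14479553297025, 'cy': 196.7675130732198, 'extrinsics': array([[ 0.00235456,  0.99273976, -0.12025899,  0.41934176],
       [-0.99976919,  0.00490504,  0.02091666,  0.02791972],
       [ 0.02135467,  0.12018198,  0.99252218,  0.97233789],
       [ 0.        ,  0.        ,  0.        ,  1.        ]])}
```

View pics/top0b.png

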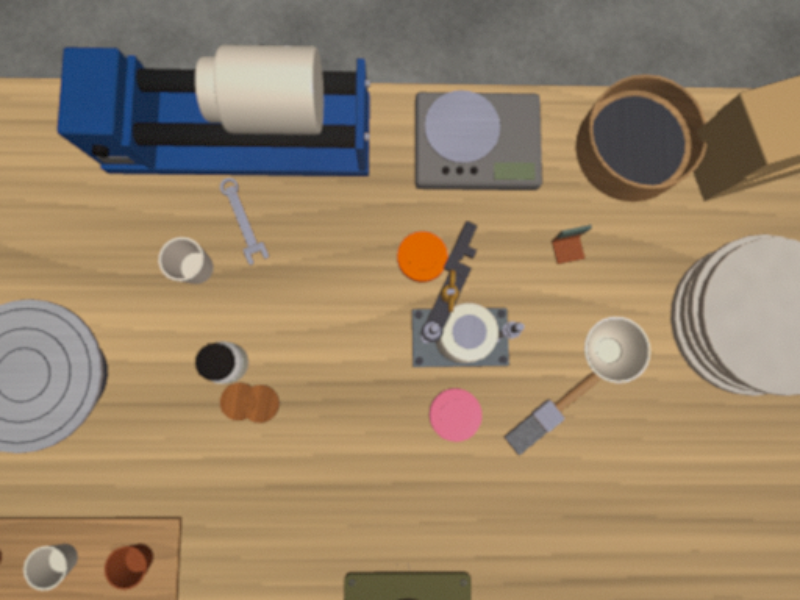

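View pics/scene0b.png

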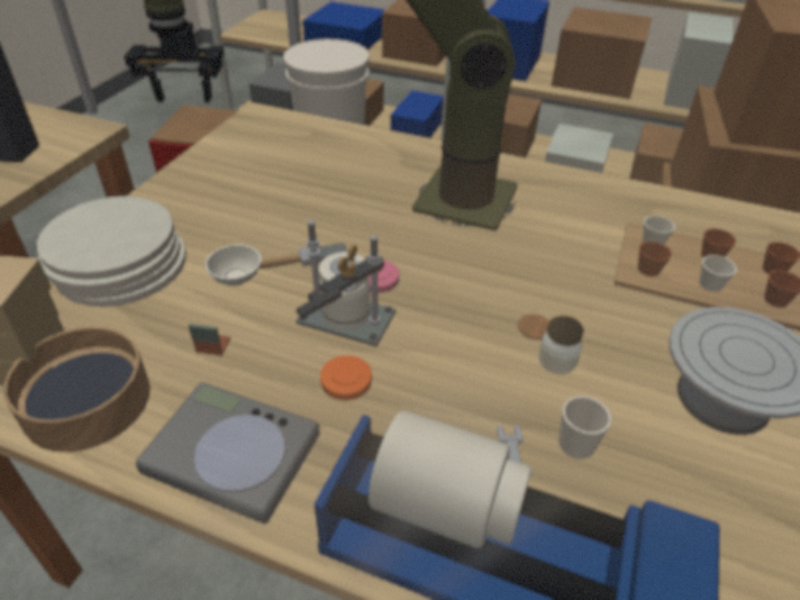

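The top view shows the frame at about (460,337), with the bar open and its tail at (468,230). The orange disc at (422,256) and the pink one at (456,414) are decoys; the real lid is the white one on the jar at (469,332). I'll take one enlarged crop of each view to confirm this and measure.

```bash
python3 - <<'E'
import cv2,numpy as np
a=cv2.imread('pics/top0.png')[130:250,240:360]
b=cv2.imread('pics/scene0.png')[130:230,180:270]
a=cv2.resize(a,(600,600),interpolation=cv2.INTER_CUBIC)
cv2.imwrite('pics/c0.png',a)
E
```

```text
(no output)
```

View pics/c0.png

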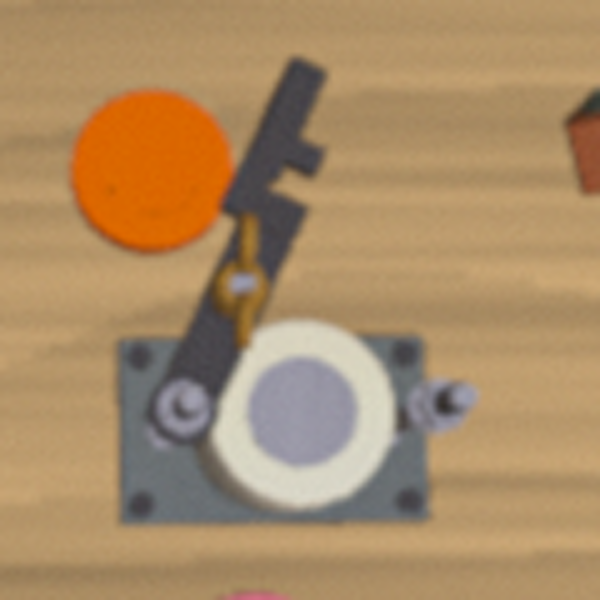

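The crop (5x, offset 240,130) confirms it: the white lid's steel plate is at (303,411), the pivot nut at (185,405), the far upright at (442,402), the wing nut at (242,284) with ears from (249,215) to (243,345), and the bar's tail end at (309,66). The frame plate's corners are clear.

```bash
cat >> h.py <<'E'
def c2p(u,v): return 240+(u+.5)/5-.5, 130+(v+.5)/5-.5
E
python3 - <<'E'
from h import *
s=snapshot('top'); P=lambda u,v,z:at(s,*c2p(u,v),z)
c=[P(u,v,.012)[:2] for u,v in((120,338),(425,336),(429,520),(121,522))]
print('corners',np.round(c,4),'ctr',np.mean(c,0)); c=np.array(c)
print('sizes',[np.linalg.norm(c[i]-c[(i+1)%4]) for i in range(4)])
d=(c[0]+c[3]-c[1]-c[2]); yaw=np.arctan2(-d[0],d[1]); print('yaw',yaw)
print('lid',P(303,411,.130),'piv',P(185,403,.170),'far',P(458,396,.208), 'pivtop',P(187,400,.208))
o=np.mean(c,0); Rz=np.array([[np.cos(yaw),-np.sin(yaw)],[np.sin(yaw),np.cos(yaw)]])
F=lambda x,y:o+Rz@[x,y]
print('pivot',F(0,.058),'far',F(0,-.058))
pv=F(0,.058)
for n,u,v,z in(('tail end',309,66,.158),('taileL',295,57,.158),('tailR',326,74,.158),('nutboss',242,284,.184),('ear1',250,213,.208),('ear2',243,346,.208)):
    p=P(u,v,z)[:2]; q=Rz.T@(p-pv); print(n,np.round(p,4),'rel',np.round(q,4),'r',np.linalg.norm(q),'ang from -y',np.arctan2(q[0],-q[1]))
E
```

```text
corners [[ 0.5346 -0.0069]
 [ 0.5365 -0.1705]
 [ 0.4384 -0.1706]
 [ 0.4369 -0.0075]] ctr [ 0.48657987 -0.08886394]
sizes [np.float64(0.16357636093688852), np.float64(0.09813527713610633), np.float64(0.16317738299981074), np.float64(0.09775432244184819)]
yaw 0.010358746979370299
lid [ 0.48652412 -0.0881573   0.13      ] piv [ 0.48668556 -0.03008893  0.17      ] far [ 0.48696105 -0.14354509  0.208     ] pivtop [ 0.48477389 -0.02819462  0.208     ]
pivot [ 0.48597907 -0.03086705] far [ 0.48718066 -0.14686083]
tail end [ 0.6441 -0.0889] rel [ 0.1576 -0.0597] r 0.16848938030772262 ang from -y 1.2085609332426435
taileL [ 0.6484 -0.0825] rel [ 0.1618 -0.0533] r 0.1703925783925121 ang from -y 1.252589662136378
tailR [ 0.6404 -0.0968] rel [ 0.1537 -0.0675] r 0.16791179295589467 ang from -y 1.1571012167919983
nutboss [ 0.5382 -0.0544] rel [ 0.052  -0.0241] r 0.05727830256612914 ang from -y 1.1366552904246843
ear1 [ 0.5654 -0.0556] rel [ 0.0792 -0.0255] r 0.08317807780040891 ang from -y 1.258677588212291
ear2 [ 0.5079 -0.0521] rel [ 0.0217 -0.0215] r 0.030555099976222026 ang from -y 0.7904020140107492
```

```bash
cat >> h.py <<'E'
PV=np.array([.4860,-.0305]); YAW=.0104; CT=np.array([.4866,-.0885])
def psi(st=None):
    m=R.from_quat((st or get_state())['eef_rot']).as_matrix(); return np.arctan2(m[1,0],m[0,0])
def barpt(th,x,y):   # bar-local (m) -> world xy
    t=th+YAW; return PV+ -y*np.array([np.sin(t),-np.cos(t)])+x*np.array([np.cos(t),np.sin(t)])
def plan(wps,p=None,a=None):
    """wps: (x,y,z,psi) list, one per row; prints rows (cm, rad)"""
    st=get_state(); p=np.array(st['tool_pos']) if p is None else p; a=psi(st) if a is None else a
    for w in wps:
        d=np.array(w[:3])-p; da=-((w[3]-a+np.pi)%(2*np.pi)-np.pi)
        x=d[0]*np.cos(a)+d[1]*np.sin(a); y=d[0]*np.sin(a)-d[1]*np.cos(a)
        print('x %.2f y %.2f z %.2f rz %.3f'%(x*100,y*100,-d[2]*100,da)); p=np.array(w[:3]); a=w[3]
def line(t,n):
    st=get_state(); p=np.array(st['tool_pos']); a=psi(st); da=(t[3]-a+np.pi)%(2*np.pi)-np.pi
    plan([(*(p+(np.array(t[:3])-p)*k/n),a+da*k/n) for k in range(1,n+1)])
def rep():
    st=get_state(); print(round(float(st['clock']),2),'p',np.round(st['tool_pos'],4),'psi',round(psi(st),3),'q',np.round(st['q'],2),'F',np.round(st['contact_force'],2),'M',np.round(st['moment'],3),'op',st['opening'],'ff',st['finger_force'])
E
python3 - <<'E'
from h import *
th=1.13; print(barpt(th,.055,-.16)); line((*barpt(th,.055,-.16),.30,th+YAW+np.pi/2),20)
E
```

```text
[ 0.65435578 -0.04727294]
x 2.95 y -1.69 z -0.40 rz -0.117
x 3.13 y -1.34 z -0.40 rz -0.117
x 3.26 y -0.96 z -0.40 rz -0.117
x 3.35 y -0.58 z -0.40 rz -0.117
x 3.40 y -0.18 z -0.40 rz -0.117
x 3.40 y 0.21 z -0.40 rz -0.117
x 3.35 y 0.61 z -0.40 rz -0.117
x 3.26 y 0.99 z -0.40 rz -0.117
x 3.12 y 1.36 z -0.40 rz -0.117
x 2.94 y 1.72 z -0.40 rz -0.117
x 2.72 y 2.05 z -0.40 rz -0.117
x 2.46 y 2.35 z -0.40 rz -0.117
x 2.17 y 2.62 z -0.40 rz -0.117
x 1.85 y 2.86 z -0.40 rz -0.117
x 1.51 y 3.05 z -0.40 rz -0.117
x 1.14 y 3.21 z -0.40 rz -0.117
x 0.76 y 3.32 z -0.40 rz -0.117
x 0.37 y 3.38 z -0.40 rz -0.117
x -0.03 y 3.40 z -0.40 rz -0.117
x -0.42 y 3.38 z -0.40 rz -0.117
```

>>> send_rows:
  motion:
    - {"x":2.95,"y":-1.7,"z":-1,"rz":-0.117,"jaw":0}
    - {"x":3.1,"y":-1.3,"z":-1,"rz":-0.117,"jaw":0}
    - {"x":3.25,"y":-1,"z":-1,"rz":-0.117,"jaw":0}
    - {"x":3.35,"y":-0.6,"z":-1,"rz":-0.117,"jaw":0}
    - {"x":3.4,"y":-0.2,"z":-1,"rz":-0.117,"jaw":0}
  grip_force: 10

```text
schema error: expected keys x, y, z, rx, ry, rz, jaw
```

>>> send_rows:
  motion:
    - {"x":3.4,"y":0.2,"z":-1,"rz":-0.117,"jaw":0}
    - {"x":3.35,"y":0.6,"z":-1,"rz":-0.117,"jaw":0}
    - {"x":3.25,"y":1,"z":-1,"rz":-0.117,"jaw":0}
    - {"x":3.1,"y":1.35,"z":0,"rz":-0.117,"jaw":0}
    - {"x":2.95,"y":1.7,"z":0,"rz":-0.117,"jaw":0}

```text
schema error: expected keys x, y, z, rx, ry, rz, jaw
```

```bash
python3 - <<'E'
from h import *
rep(); th=1.13; line((*barpt(th,.055,-.16),.30,th+YAW+np.pi/2),10)
E
```

```text
0.15 p [ 0.2309 -0.5803  0.2201] psi 0.379 q [ 1.23  0.69 -0.19  1.57  0.16  0.9  -0.22] F [-0.59  0.13 -0.15] M [-0.067  0.043  0.032] op 0.9970522788678837 ff 0.0
x 5.91 y -3.39 z -0.80 rz -0.233
x 6.53 y -1.93 z -0.80 rz -0.233
x 6.80 y -0.37 z -0.80 rz -0.233
x 6.70 y 1.21 z -0.80 rz -0.233
x 6.24 y 2.73 z -0.80 rz -0.233
x 5.44 y 4.10 z -0.80 rz -0.233
x 4.34 y 5.24 z -0.80 rz -0.233
x 3.01 y 6.10 z -0.80 rz -0.233
x 1.52 y 6.63 z -0.80 rz -0.233
x -0.05 y 6.81 z -0.80 rz -0.233
```

All keys are required, so I'm resending with them filled in.

>>> send_rows:
  motion:
    - {"x":2.95,"y":-1.7,"z":-1,"rx":0,"ry":0,"rz":-0.117,"jaw":0}
    - {"x":3.1,"y":-1.3,"z":-1,"rx":0,"ry":0,"rz":-0.117,"jaw":0}
    - {"x":3.25,"y":-1,"z":-1,"rx":0,"ry":0,"rz":-0.117,"jaw":0}
    - {"x":3.35,"y":-0.6,"z":-1,"rx":0,"ry":0,"rz":-0.117,"jaw":0}
    - {"x":3.4,"y":-0.2,"z":-1,"rx":0,"ry":0,"rz":-0.117,"jaw":0}
  grip_force: 10

```text
clock: 0.65
tool_pos: [0.3367, -0.4461, 0.2709]
eef_rot: [0.885, 0.466, -0.0, -0.0]
contact_force: [-0.2, -0.0, 0.2]
opening: 0.566
finger_force: 0.0
```

>>> send_rows:
  motion:
    - {"x":3.4,"y":0.2,"z":-1,"rx":0,"ry":0,"rz":-0.117,"jaw":0}
    - {"x":3.35,"y":0.6,"z":-1,"rx":0,"ry":0,"rz":-0.117,"jaw":0}
    - {"x":3.25,"y":1,"z":-1,"rx":0,"ry":0,"rz":-0.117,"jaw":0}
    - {"x":3.1,"y":1.35,"z":0,"rx":0,"ry":0,"rz":-0.117,"jaw":0}
    - {"x":2.95,"y":1.7,"z":0,"rx":0,"ry":0,"rz":-0.117,"jaw":0}

```text
clock: 1.15
tool_pos: [0.4419, -0.3128, 0.301]
eef_rot: [0.713, 0.701, -0.0, 0.0]
contact_force: [0.4, -1.1, -0.8]
opening: 0.115
finger_force: 0.0
```

```bash
python3 - <<'E'
from h import *
rep(); th=1.13; line((*barpt(th,.055,-.16),.30,th+YAW+np.pi/2),10)
E
```

```text
1.15 p [ 0.4419 -0.3128  0.301 ] psi 1.553 q [ 0.87  0.52 -0.55  1.7   0.32  1.01  0.19] F [ 0.43 -1.05 -0.82] M [-0.043 -0.095  0.02 ] op 0.11471115080486566 ff 0.0
x 2.69 y 2.08 z 0.01 rz -0.116
x 2.43 y 2.37 z 0.01 rz -0.116
x 2.14 y 2.64 z 0.01 rz -0.116
x 1.82 y 2.87 z 0.01 rz -0.116
x 1.48 y 3.06 z 0.01 rz -0.116
x 1.12 y 3.21 z 0.01 rz -0.116
x 0.74 y 3.32 z 0.01 rz -0.116
x 0.35 y 3.38 z 0.01 rz -0.116
x -0.04 y 3.40 z 0.01 rz -0.116
x -0.44 y 3.37 z 0.01 rz -0.116
```

>>> send_rows:
  motion:
    - {"x":2.7,"y":2.1,"z":0,"rx":0,"ry":0,"rz":-0.116,"jaw":0}
    - {"x":2.45,"y":2.4,"z":0,"rx":0,"ry":0,"rz":-0.116,"jaw":0}
    - {"x":2.15,"y":2.65,"z":0,"rx":0,"ry":0,"rz":-0.116,"jaw":0}
    - {"x":1.8,"y":2.85,"z":0,"rx":0,"ry":0,"rz":-0.116,"jaw":0}
    - {"x":1.5,"y":3.05,"z":0,"rx":0,"ry":0,"rz":-0.116,"jaw":0}

```text
clock: 1.65
tool_pos: [0.5487, -0.1804, 0.3005]
eef_rot: [0.483, 0.876, -0.0, -0.0]
contact_force: [0.1, 0.2, 0.5]
opening: 0.004
finger_force: 0.0
```

>>> send_rows:
  motion:
    - {"x":1.1,"y":3.2,"z":0,"rx":0,"ry":0,"rz":-0.116,"jaw":0}
    - {"x":0.75,"y":3.3,"z":0,"rx":0,"ry":0,"rz":-0.116,"jaw":0}
    - {"x":0.35,"y":3.4,"z":0,"rx":0,"ry":0,"rz":-0.116,"jaw":0}
    - {"x":0,"y":3.4,"z":0,"rx":0,"ry":0,"rz":-0.116,"jaw":0}
    - {"x":-0.45,"y":3.4,"z":0,"rx":0,"ry":0,"rz":-0.116,"jaw":0}

```text
clock: 2.15
tool_pos: [0.6552, -0.0477, 0.3003]
eef_rot: [0.213, 0.977, -0.0, -0.0]
contact_force: [-1.1, -0.7, 0.2]
opening: 0.005
finger_force: 0.0
```

```bash
python3 - <<'E'
from h import *
rep(); th=1.13; line((*barpt(th,.055,-.16),.162,th+YAW+np.pi/2),5)
s=snap('top','t1.png'); a=s['img'][100:250,220:370,::-1]; cv2.imwrite('pics/t1c.png',cv2.resize(a,(600,600),interpolation=cv2.INTER_CUBIC))
E
```

```text
2.15 p [ 0.6552 -0.0477  0.3003] psi 2.713 q [ 0.39  0.76 -0.81  1.33  0.55  1.28  0.71] F [-1.11 -0.74  0.2 ] M [ 0.026 -0.175 -0.011] op 0.004806050383281875 ff 0.0
x 0.02 y 0.00 z 2.77 rz 0.000
x 0.02 y 0.00 z 2.77 rz 0.000
x 0.02 y 0.00 z 2.77 rz 0.000
x 0.02 y 0.00 z 2.77 rz 0.000
x 0.02 y 0.00 z 2.77 rz 0.000
```

View pics/t1c.png

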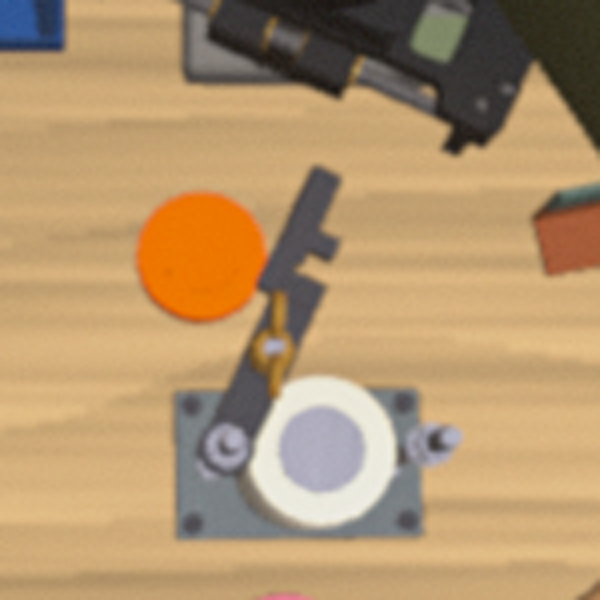

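```bash
python3 - <<'E'
from h import *
s=snap('top','t2.png')
for p in([.6552,-.0477,.3003],[.6552,-.0477,.36],[*barpt(1.13,.014,-.15),.158],[*barpt(1.13,.055,-.16),.158],[.55,-.0477,.3]):
    u,v=proj(s,np.array(p)); print((u-220)*4,(v-100)*4)
E
```

```text
281.15376066659496 68.77077998948215
295.9990333655642 22.882824863840426
311.0913111132795 198.11501375164084
253.50392360593764 153.40155689620678
282.9357013076094 284.28015771746414
```

The crop shows the bar's tail at (320,180), where its computed point projects (311,198). The push point (253,153) is clear of it on the opening side, so I'll descend there.

>>> send_rows:
  motion:
    - {"x":0,"y":0,"z":2.8,"rx":0,"ry":0,"rz":0,"jaw":0}
    - {"x":0,"y":0,"z":2.8,"rx":0,"ry":0,"rz":0,"jaw":0}
    - {"x":0,"y":0,"z":2.8,"rx":0,"ry":0,"rz":0,"jaw":0}
    - {"x":0,"y":0,"z":2.8,"rx":0,"ry":0,"rz":0,"jaw":0}
    - {"x":0,"y":0,"z":2.6,"rx":0,"ry":0,"rz":0,"jaw":0}

```text
clock: 2.75
tool_pos: [0.6538, -0.0499, 0.1611]
eef_rot: [0.216, 0.976, -0.001, -0.001]
contact_force: [0.8, 0.6, -0.1]
opening: 0.004
finger_force: 0.0
```

```bash
python3 - <<'E'
from h import *
rep()
# push arc: bar angle from 1.13 with offset .0415; rows of 0.08 rad
ths=1.21-np.arange(0,1.22,.08); print(len(ths))
plan([(*barpt(t,.0415,-.16),.162,t+YAW+np.pi/2) for t in ths])
E
```

```text
2.75 p [ 0.6538 -0.0499  0.1611] psi 2.707 q [ 0.37  0.89 -0.74  1.5   0.67  1.01  0.59] F [ 0.84  0.64 -0.06] M [ 0.033 -0.105 -0.038] op 0.004320152043162395 ff 0.0
16
x 0.45 y 0.18 z -0.09 rz -0.084
x -0.28 y -1.29 z -0.00 rz 0.080
x -0.28 y -1.29 z -0.00 rz 0.080
x -0.28 y -1.29 z -0.00 rz 0.080
x -0.28 y -1.29 z -0.00 rz 0.080
x -0.28 y -1.29 z -0.00 rz 0.080
x -0.28 y -1.29 z -0.00 rz 0.080
x -0.28 y -1.29 z -0.00 rz 0.080
x -0.28 y -1.29 z -0.00 rz 0.080
x -0.28 y -1.29 z -0.00 rz 0.080
x -0.28 y -1.29 z -0.00 rz 0.080
x -0.28 y -1.29 z -0.00 rz 0.080
x -0.28 y -1.29 z -0.00 rz 0.080
x -0.28 y -1.29 z -0.00 rz 0.080
x -0.28 y -1.29 z -0.00 rz 0.080
x -0.28 y -1.29 z -0.00 rz 0.080
```

>>> send_rows:
  motion:
    - {"x":0,"y":-0.6,"z":0,"rx":0,"ry":0,"rz":0,"jaw":0}
    - {"x":0,"y":-0.6,"z":0,"rx":0,"ry":0,"rz":0,"jaw":0}
    - {"x":-0.28,"y":-1.29,"z":0,"rx":0,"ry":0,"rz":0.08,"jaw":0}
    - {"x":-0.28,"y":-1.29,"z":0,"rx":0,"ry":0,"rz":0.08,"jaw":0}
    - {"x":-0.28,"y":-1.29,"z":0,"rx":0,"ry":0,"rz":0.08,"jaw":0}

```text
clock: 3.25
tool_pos: [0.6388, -0.0986, 0.165]
eef_rot: [0.332, 0.943, 0.0, 0.002]
contact_force: [0.1, 0.8, -0.1]
opening: -0.0
finger_force: 0.0
```

>>> send_rows:
  motion:
    - {"x":-0.28,"y":-1.29,"z":0,"rx":0,"ry":0,"rz":0.08,"jaw":0}
    - {"x":-0.28,"y":-1.29,"z":0,"rx":0,"ry":0,"rz":0.08,"jaw":0}
    - {"x":-0.28,"y":-1.29,"z":0,"rx":0,"ry":0,"rz":0.08,"jaw":0}
    - {"x":-0.28,"y":-1.29,"z":0,"rx":0,"ry":0,"rz":0.08,"jaw":0}
    - {"x":-0.28,"y":-1.29,"z":0,"rx":0,"ry":0,"rz":0.08,"jaw":0}

```text
clock: 3.75
tool_pos: [0.6006, -0.152, 0.165]
eef_rot: [0.513, 0.858, 0.001, 0.002]
contact_force: [-0.1, -0.4, -0.0]
opening: 0.007
finger_force: 0.0
```

```bash
cat >> h.py <<'E'
def inbar():
    st=get_state(); d=np.array(st['tool_pos'][:2])-PV; t=psi(st)-np.pi/2-YAW; T=t+YAW
    print('theta(tool)',round(t,3),'bar x',d@[np.cos(T),np.sin(T)],'y',-d@[np.sin(T),-np.cos(T)])
E
python3 - <<'E'
from h import *
rep(); inbar()
E
```

```text
3.75 p [ 0.6006 -0.152   0.165 ] psi 2.064 q [ 0.5   0.8  -0.59  1.63  0.55  0.88  0.18] F [-0.06 -0.44 -0.04] M [ 0.032 -0.109 -0.003] op 0.00719344543434698 ff 0.0
theta(tool) 0.483 bar x 0.04341235842292017 y -0.16127186287333287
```

```bash
python3 - <<'E'
from h import *
s=snap('scene','s1.png'); u,v=map(int,proj(s,np.array([.55,-.12,.17]))); print(u,v)
a=s['img'][v-60:v+60,u-60:u+60,::-1]; cv2.imwrite('pics/s1c.png',cv2.resize(a,(600,600),interpolation=cv2.INTER_CUBIC))
E
```

```text
197 169
```

View pics/s1c.png

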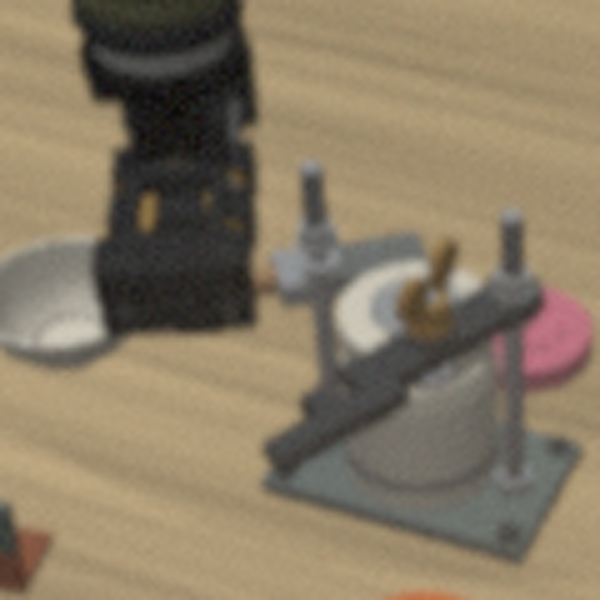

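```bash
python3 - <<'E'
from h import *
s=snap('scene','s2.png')
f=lambda p:np.round((proj(s,np.array(p))-[137,109])*5)
t=get_state()['tool_pos']
print('tip',f([*t[:2],t[2]-.011]),'body',f([*t[:2],t[2]+.053]),'far top',f([.4872,-.1465,.208]),'piv top',f([.486,-.0305,.208]), 'tail1.13',f([*barpt(1.13,.014,-.15),.158]),'lid',f([.4866,-.0885,.13]),'tail .48',f([*barpt(.48,.014,-.15),.158]))
s=snap('top','t3.png')
a=s['img'][100:250,220:370,::-1]; cv2.imwrite('pics/t3c.png',cv2.resize(a,(600,600),interpolation=cv2.INTER_CUBIC))
print((proj(s,np.array([*t[:2],t[2]-.011]))-[220,100])*4)
E
```

```text
tip [203. 367.] body [190. 269.] far top [309. 167.] piv top [510. 216.] tail1.13 [304. 433.] lid [413. 306.] tail .48 [227. 325.]
[437.09933116 249.41244586]
```

View pics/t3c.png

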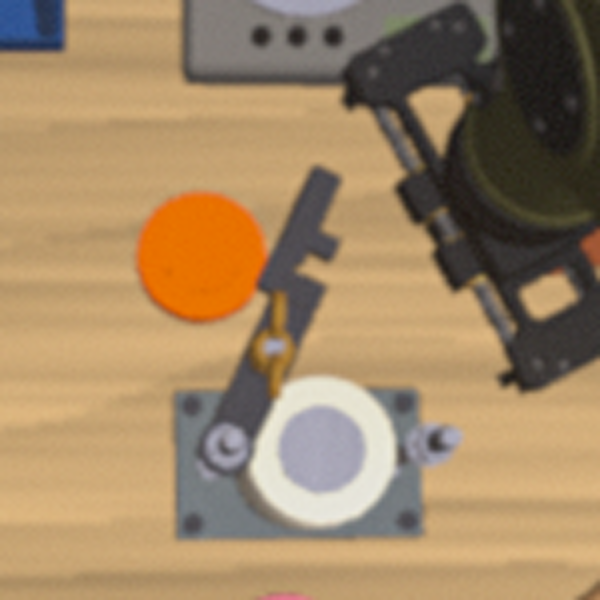

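```bash
python3 - <<'E'
from h import *
s=snap('scene','s3.png'); st=get_state(); t=st['tool_pos']; m=R.from_quat(st['eef_rot']).as_matrix()
for z in(.053,.08,.1):
  for sy in(1,-1):
    print(z,sy,[np.round((proj(s,t+m@np.array([sx*.0375,sy*.0935,-z]))-[137,109])*5) for sx in(1,-1)])
a=s['img'][100:200,130:290,::-1]; cv2.imwrite('pics/s3c.png',cv2.resize(a,(800,500),interpolation=cv2.INTER_CUBIC))
E
```

```text
0.053 1 [array([272., 392.]), array([106., 403.])]
0.053 -1 [array([269., 160.]), array([125., 168.])]
0.08 1 [array([267., 348.]), array([ 98., 358.])]
0.08 -1 [array([265., 117.]), array([118., 125.])]
0.1 1 [array([263., 313.]), array([ 92., 324.])]
0.1 -1 [array([261.,  84.]), array([113.,  92.])]
```

The crops show the bar unmoved and the gripper already past it, so the tip went over the tail and sits higher than I assumed. I'll go back up and look at the fingers from the side before retrying.

>>> send_rows:
  motion:
    - {"x":0,"y":0,"z":-2.5,"rx":0,"ry":0,"rz":0,"jaw":0}
    - {"x":0,"y":0,"z":-2.5,"rx":0,"ry":0,"rz":0,"jaw":0}
    - {"x":0.5,"y":2.3,"z":0,"rx":0,"ry":0,"rz":-0.14,"jaw":0}
    - {"x":0.5,"y":2.3,"z":0,"rx":0,"ry":0,"rz":-0.14,"jaw":0}
    - {"x":0.5,"y":2.3,"z":0,"rx":0,"ry":0,"rz":-0.14,"jaw":0}

```text
clock: 4.45
tool_pos: [0.6478, -0.0967, 0.2139]
eef_rot: [0.317, 0.948, 0.001, 0.001]
contact_force: [0.9, 0.4, -0.1]
opening: 0.009
finger_force: 0.0
```

>>> send_rows:
  motion:
    - {"x":0.5,"y":2.3,"z":0,"rx":0,"ry":0,"rz":-0.14,"jaw":0}
    - {"x":0.5,"y":2.3,"z":0,"rx":0,"ry":0,"rz":-0.14,"jaw":0}
    - {"x":0,"y":1,"z":0,"rx":0,"ry":0,"rz":0,"jaw":0}
    - {"x":0,"y":1,"z":0,"rx":0,"ry":0,"rz":0,"jaw":0}
    - {"x":0,"y":0,"z":0,"rx":0,"ry":0,"rz":0,"jaw":0}

```text
clock: 4.95
tool_pos: [0.6708, -0.0339, 0.2131]
eef_rot: [0.185, 0.983, 0.0, 0.0]
contact_force: [0.2, 0.7, 0.7]
opening: 0.006
finger_force: 0.0
```

```bash
python3 - <<'E'
from h import *
rep(); inbar()
s=snap('scene','s4.png'); t=get_state()['tool_pos']; u0,v0=map(int,proj(s,t)); u0-=60;v0-=60
f=lambda p:np.round((proj(s,np.array(p))-[u0,v0])*5)
print(f([*t[:2],t[2]-.011]),f(t),f([*t[:2],t[2]+.053]))
a=s['img'][v0:v0+120,u0:u0+120,::-1]; cv2.imwrite('pics/s4c.png',cv2.resize(a,(600,600),interpolation=cv2.INTER_CUBIC))
E
```

```text
4.95 p [ 0.6708 -0.0339  0.2131] psi 2.769 q [ 0.36  0.86 -0.79  1.4   0.63  1.14  0.68] F [0.23 0.69 0.7 ] M [ 0.047 -0.13   0.012] op 0.0060577738630759 ff 0.0
theta(tool) 1.187 bar x 0.06413954818035725 y -0.17330178061207657
[302. 321.] [301. 304.] [293. 215.]
```

View pics/s4c.png

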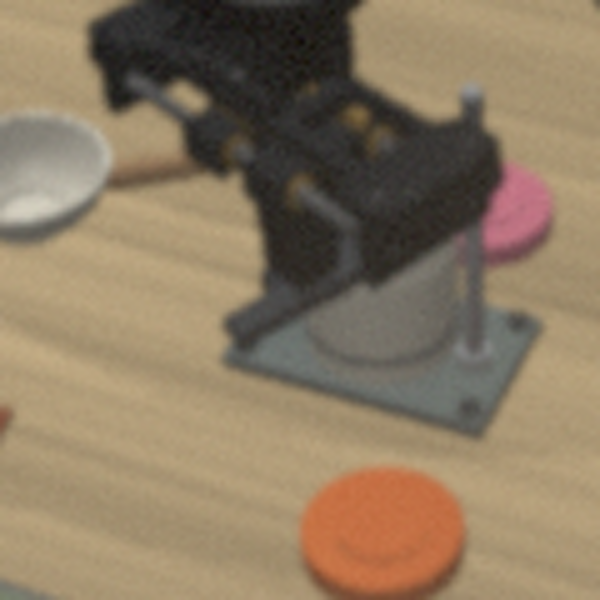

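```bash
python3 - <<'E'
from h import *
line((*barpt(1.13,.014,-.155),.185,1.13+YAW+np.pi/2),4)
E
```

```text
x 0.45 y -1.44 z 0.70 rz 0.014
x 0.43 y -1.45 z 0.70 rz 0.014
x 0.41 y -1.45 z 0.70 rz 0.014
x 0.39 y -1.46 z 0.70 rz 0.014
```

>>> send_rows:
  motion:
    - {"x":0.45,"y":-1.45,"z":0.7,"rx":0,"ry":0,"rz":0.014,"jaw":0}
    - {"x":0.45,"y":-1.45,"z":0.7,"rx":0,"ry":0,"rz":0.014,"jaw":0}
    - {"x":0.4,"y":-1.45,"z":0.7,"rx":0,"ry":0,"rz":0.014,"jaw":0}
    - {"x":0.4,"y":-1.45,"z":0.7,"rx":0,"ry":0,"rz":0.014,"jaw":0}
    - {"x":0,"y":0,"z":0,"rx":0,"ry":0,"rz":0,"jaw":0}

```text
clock: 5.5
tool_pos: [0.6304, -0.087, 0.1836]
eef_rot: [0.216, 0.976, -0.002, -0.001]
contact_force: [-0.1, -0.2, 1.2]
opening: 0.007
finger_force: 0.0
```

>>> send_rows:
  motion:
    - {"x":0,"y":0,"z":0.3,"rx":0,"ry":0,"rz":0,"jaw":0}
    - {"x":0,"y":0,"z":0.3,"rx":0,"ry":0,"rz":0,"jaw":0}
    - {"x":0,"y":0,"z":0.3,"rx":0,"ry":0,"rz":0,"jaw":0}
    - {"x":0,"y":0,"z":0.3,"rx":0,"ry":0,"rz":0,"jaw":0}
    - {"x":0,"y":0,"z":0,"rx":0,"ry":0,"rz":0,"jaw":0}

```text
clock: 6.0
tool_pos: [0.6323, -0.082, 0.1722]
eef_rot: [0.212, 0.977, -0.0, -0.0]
contact_force: [-0.6, -0.6, -0.6]
opening: 0.003
finger_force: 0.0
```

```bash
python3 - <<'E'
from h import *
rep(); inbar()
E
```

```text
6.0 p [ 0.6323 -0.082   0.1722] psi 2.713 q [ 0.45  0.86 -0.76  1.56  0.67  1.    0.63] F [-0.55 -0.58 -0.55] M [ 0.002 -0.11  -0.03 ] op 0.003399203209938724 ff 0.0
theta(tool) 1.132 bar x 0.013885139999202049 y -0.15447784366024192
```

>>> send_rows:
  motion:
    - {"x":0,"y":0,"z":0.2,"rx":0,"ry":0,"rz":0,"jaw":0}
    - {"x":0,"y":0,"z":0.2,"rx":0,"ry":0,"rz":0,"jaw":0}
    - {"x":0,"y":0,"z":0.2,"rx":0,"ry":0,"rz":0,"jaw":0}
    - {"x":0,"y":0,"z":0,"rx":0,"ry":0,"rz":0,"jaw":0}
    - {"x":0,"y":0,"z":0,"rx":0,"ry":0,"rz":0,"jaw":0}

```text
clock: 6.5
tool_pos: [0.6324, -0.0824, 0.1667]
eef_rot: [0.213, 0.977, -0.0, 0.0]
contact_force: [1.5, -0.2, -0.2]
opening: -0.001
finger_force: 0.0
```

>>> send_rows:
  motion:
    - {"x":0,"y":0,"z":0.2,"rx":0,"ry":0,"rz":0,"jaw":0}
    - {"x":0,"y":0,"z":0.2,"rx":0,"ry":0,"rz":0,"jaw":0}
    - {"x":0,"y":0,"z":0.2,"rx":0,"ry":0,"rz":0,"jaw":0}
    - {"x":0,"y":0,"z":0,"rx":0,"ry":0,"rz":0,"jaw":0}
    - {"x":0,"y":0,"z":0,"rx":0,"ry":0,"rz":0,"jaw":0}

```text
clock: 7.0
tool_pos: [0.6324, -0.0824, 0.1606]
eef_rot: [0.213, 0.977, -0.0, -0.0]
contact_force: [-0.2, 0.1, -0.1]
opening: -0.0
finger_force: 0.0
```

>>> send_rows:
  motion:
    - {"x":0,"y":0,"z":0.2,"rx":0,"ry":0,"rz":0,"jaw":0}
    - {"x":0,"y":0,"z":0.2,"rx":0,"ry":0,"rz":0,"jaw":0}
    - {"x":0,"y":0,"z":0.2,"rx":0,"ry":0,"rz":0,"jaw":0}
    - {"x":0,"y":0,"z":0,"rx":0,"ry":0,"rz":0,"jaw":0}
    - {"x":0,"y":0,"z":0,"rx":0,"ry":0,"rz":0,"jaw":0}

```text
clock: 7.5
tool_pos: [0.6324, -0.0824, 0.1546]
eef_rot: [0.213, 0.977, -0.0, -0.0]
contact_force: [-0.5, -0.0, 0.0]
opening: 0.005
finger_force: 0.0
```

```bash
python3 - <<'E'
from h import *
rep(); t=np.array(get_state()['tool_pos']); out=[]
for n in('top','scene'):
    s=snap(n,n+'5.png'); u0,v0=map(int,proj(s,t)); u0-=33;v0-=50
    f=lambda p:np.round((proj(s,np.array(p))-[u0,v0])*6)
    print(n,'tip',f([*t[:2],t[2]-.011]),'tcp',f(t),'tail end',f([*barpt(1.13,.014,-.172),.158]),'tail in',f([*barpt(1.13,.014,-.137),.158]))
    a=s['img'][v0:v0+90,u0:u0+66,::-1]; a=cv2.resize(a,None,fx=6,fy=6,interpolation=cv2.INTER_CUBIC)
    out.append((255*(a/255.)**.55).astype('uint8'))
cv2.imwrite('pics/both5.png',np.hstack(out))
E
```

```text
7.5 p [ 0.6324 -0.0824  0.1546] psi 2.713 q [ 0.44  0.88 -0.75  1.57  0.69  0.97  0.62] F [-0.55 -0.    0.01] M [ 0.032 -0.137 -0.052] op 0.005271604733278321 ff 0.0
top tip [197. 308.] tcp [201. 301.] tail end [220. 259.] tail in [183. 339.]
scene tip [202. 323.] tcp [200. 303.] tail end [166. 317.] tail in [234. 278.]
```

View pics/both5.png

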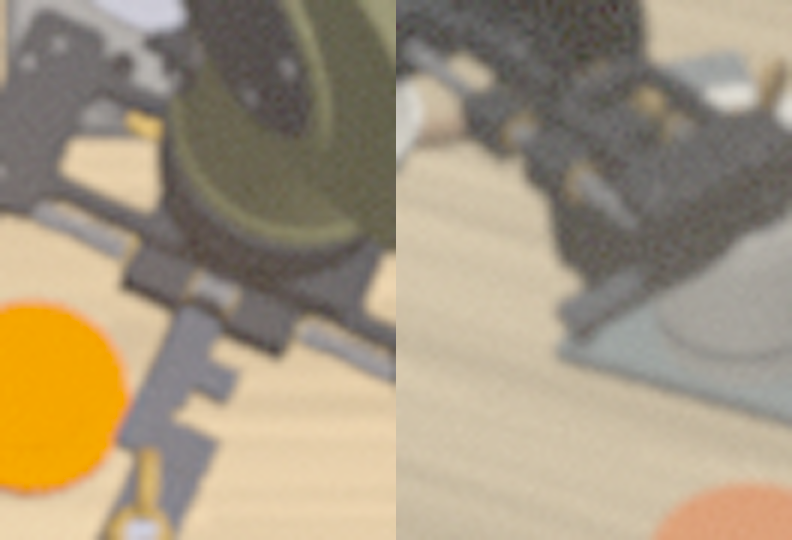

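The combined view shows the visible fingertip at (590,280) in the right half, against a predicted (598,323). The real tip is about 20 mm higher than the reported TCP implies, so I'll feel for the bar's top.

>>> send_rows:
  motion:
    - {"x":0,"y":0,"z":0.2,"rx":0,"ry":0,"rz":0,"jaw":0}
    - {"x":0,"y":0,"z":0.2,"rx":0,"ry":0,"rz":0,"jaw":0}
    - {"x":0,"y":0,"z":0.2,"rx":0,"ry":0,"rz":0,"jaw":0}
    - {"x":0,"y":0,"z":0.2,"rx":0,"ry":0,"rz":0,"jaw":0}
    - {"x":0,"y":0,"z":0,"rx":0,"ry":0,"rz":0,"jaw":0}

```text
clock: 8.1
tool_pos: [0.6321, -0.0824, 0.1463]
eef_rot: [0.213, 0.977, -0.0, -0.0]
contact_force: [-0.8, 1.3, -0.2]
opening: 0.004
finger_force: 0.0
```

>>> send_rows:
  motion:
    - {"x":0,"y":0,"z":0.2,"rx":0,"ry":0,"rz":0,"jaw":0}
    - {"x":0,"y":0,"z":0.2,"rx":0,"ry":0,"rz":0,"jaw":0}
    - {"x":0,"y":0,"z":0.1,"rx":0,"ry":0,"rz":0,"jaw":0}
    - {"x":0,"y":0,"z":0.1,"rx":0,"ry":0,"rz":0,"jaw":0}
    - {"x":0,"y":0,"z":0,"rx":0,"ry":0,"rz":0,"jaw":0}

```text
clock: 8.6
tool_pos: [0.6324, -0.0823, 0.1407]
eef_rot: [0.213, 0.977, -0.0, 0.0]
contact_force: [-1.2, 0.3, -0.2]
opening: 0.004
finger_force: 0.0
```

>>> send_rows:
  motion:
    - {"x":0,"y":0,"z":0.15,"rx":0,"ry":0,"rz":0,"jaw":0}
    - {"x":0,"y":0,"z":0.15,"rx":0,"ry":0,"rz":0,"jaw":0}
    - {"x":0,"y":0,"z":0.1,"rx":0,"ry":0,"rz":0,"jaw":0}
    - {"x":0,"y":0,"z":0,"rx":0,"ry":0,"rz":0,"jaw":0}
    - {"x":0,"y":0,"z":0,"rx":0,"ry":0,"rz":0,"jaw":0}

```text
clock: 9.1
tool_pos: [0.633, -0.0813, 0.1403]
eef_rot: [0.212, 0.977, 0.0, 0.001]
contact_force: [-6.5, -0.1, 19.8]
opening: 0.006
finger_force: 9.9
```

>>> send_rows:
  motion:
    - {"x":0,"y":0,"z":0.1,"rx":0,"ry":0,"rz":0,"jaw":0}
    - {"x":0,"y":0,"z":0.1,"rx":0,"ry":0,"rz":0,"jaw":0}
    - {"x":0,"y":0,"z":0.1,"rx":0,"ry":0,"rz":0,"jaw":0}
    - {"x":0,"y":0,"z":0,"rx":0,"ry":0,"rz":0,"jaw":0}
    - {"x":0,"y":0,"z":0,"rx":0,"ry":0,"rz":0,"jaw":0}

```text
clock: 9.6
tool_pos: [0.6336, -0.0798, 0.1401]
eef_rot: [0.212, 0.977, 0.001, 0.002]
contact_force: [-11.5, 0.9, 35.3]
opening: 0.006
finger_force: 17.5
```

Contact came at TCP z = 0.1405, so the tip is at z_TCP + 0.0175. I'll use that offset from here on. Next I back off and go beside the tail.

>>> send_rows:
  motion:
    - {"x":0,"y":0,"z":-1,"rx":0,"ry":0,"rz":0,"jaw":0}
    - {"x":0,"y":0,"z":-1.5,"rx":0,"ry":0,"rz":0,"jaw":0}
    - {"x":0,"y":2,"z":0,"rx":0,"ry":0,"rz":0,"jaw":0}
    - {"x":0,"y":2,"z":0,"rx":0,"ry":0,"rz":0,"jaw":0}
    - {"x":0,"y":0,"z":0,"rx":0,"ry":0,"rz":0,"jaw":0}

```text
clock: 10.1
tool_pos: [0.6499, -0.0422, 0.1594]
eef_rot: [0.211, 0.978, 0.002, 0.0]
contact_force: [-0.2, 0.1, 0.3]
opening: 0.006
finger_force: 0.0
```

```bash
python3 - <<'E'
from h import *
rep(); inbar(); line((*barpt(1.13,.053,-.16),.132,1.13+YAW+np.pi/2),4)
E
```

```text
10.1 p [ 0.6499 -0.0422  0.1594] psi 2.717 q [ 0.37  0.89 -0.75  1.52  0.67  1.    0.58] F [-0.15  0.09  0.26] M [ 0.073 -0.162 -0.018] op 0.006137601179558974 ff 0.0
theta(tool) 1.135 bar x 0.0568827201760745 y -0.15419150089939265
x -0.15 y -0.12 z 0.69 rz 0.001
x -0.15 y -0.12 z 0.69 rz 0.001
x -0.15 y -0.12 z 0.69 rz 0.001
x -0.15 y -0.12 z 0.69 rz 0.001
```

>>> send_rows:
  motion:
    - {"x":-0.15,"y":-0.1,"z":0.7,"rx":0,"ry":0,"rz":0,"jaw":0}
    - {"x":-0.15,"y":-0.1,"z":0.7,"rx":0,"ry":0,"rz":0,"jaw":0}
    - {"x":-0.15,"y":-0.1,"z":0.7,"rx":0,"ry":0,"rz":0,"jaw":0}
    - {"x":-0.15,"y":-0.1,"z":0.7,"rx":0,"ry":0,"rz":0,"jaw":0}
    - {"x":0,"y":0,"z":0,"rx":0,"ry":0,"rz":0,"jaw":0}

```text
clock: 10.6
tool_pos: [0.6519, -0.0534, 0.129]
eef_rot: [0.213, 0.977, -0.001, -0.001]
contact_force: [-0.2, 0.3, 0.4]
opening: 0.007
finger_force: 0.0
```

>>> send_rows:
  motion:
    - {"x":0,"y":-0.5,"z":0,"rx":0,"ry":0,"rz":0,"jaw":0}
    - {"x":0,"y":-0.5,"z":0,"rx":0,"ry":0,"rz":0,"jaw":0}
    - {"x":-0.28,"y":-1.29,"z":0,"rx":0,"ry":0,"rz":0.08,"jaw":0}
    - {"x":-0.28,"y":-1.29,"z":0,"rx":0,"ry":0,"rz":0.08,"jaw":0}
    - {"x":-0.28,"y":-1.29,"z":0,"rx":0,"ry":0,"rz":0.08,"jaw":0}

```text
clock: 11.1
tool_pos: [0.6373, -0.0984, 0.1313]
eef_rot: [0.329, 0.944, 0.001, 0.0]
contact_force: [-0.4, 2.1, -0.2]
opening: 0.004
finger_force: 0.9
```

```bash
python3 - <<'E'
from h import *
rep(); inbar()
E
```

```text
11.1 p [ 0.6373 -0.0984  0.1313] psi 2.47 q [ 0.43  0.9  -0.67  1.57  0.66  0.91  0.42] F [-0.42  2.05 -0.21] M [ 0.512 -0.107 -0.029] op 0.0036957396923336847 ff 0.8961766315042041
theta(tool) 0.889 bar x 0.040930847242467656 y -0.16066209786056562
```

About 2 N on the tip matches the bar's friction, so it is moving.

>>> send_rows:
  motion:
    - {"x":-0.28,"y":-1.29,"z":0,"rx":0,"ry":0,"rz":0.08,"jaw":0}
    - {"x":-0.28,"y":-1.29,"z":0,"rx":0,"ry":0,"rz":0.08,"jaw":0}
    - {"x":-0.28,"y":-1.29,"z":0,"rx":0,"ry":0,"rz":0.08,"jaw":0}
    - {"x":-0.28,"y":-1.29,"z":0,"rx":0,"ry":0,"rz":0.08,"jaw":0}
    - {"x":-0.28,"y":-1.29,"z":0,"rx":0,"ry":0,"rz":0.08,"jaw":0}

```text
clock: 11.6
tool_pos: [0.5997, -0.1521, 0.1314]
eef_rot: [0.511, 0.86, 0.001, 0.001]
contact_force: [1.1, 2.8, 0.1]
opening: 0.008
finger_force: 0.9
```

>>> send_rows:
  motion:
    - {"x":-0.28,"y":-1.29,"z":0,"rx":0,"ry":0,"rz":0.08,"jaw":0}
    - {"x":-0.28,"y":-1.29,"z":0,"rx":0,"ry":0,"rz":0.08,"jaw":0}
    - {"x":-0.2,"y":-0.97,"z":0,"rx":0,"ry":0,"rz":0.06,"jaw":0}
    - {"x":-0.17,"y":-0.8,"z":0,"rx":0,"ry":0,"rz":0.05,"jaw":0}
    - {"x":-0.1,"y":-0.48,"z":0,"rx":0,"ry":0,"rz":0.03,"jaw":0}

```text
clock: 12.1
tool_pos: [0.559, -0.1805, 0.1314]
eef_rot: [0.633, 0.774, 0.001, 0.001]
contact_force: [1.4, 0.5, -0.1]
opening: 0.001
finger_force: 0.9
```

```bash
python3 - <<'E'
from h import *
rep(); inbar()
E
```

```text
12.1 p [ 0.559  -0.1805  0.1314] psi 1.771 q [ 0.52  0.79 -0.49  1.76  0.53  0.73 -0.06] F [ 1.4   0.52 -0.14] M [-0.018 -0.499  0.022] op 0.0010507211802300276 ff 0.9444718234590255
theta(tool) 0.19 bar x 0.041720102363098616 y -0.16154235011459114
```

>>> send_rows:
  motion:
    - {"x":-0.13,"y":-0.64,"z":0,"rx":0,"ry":0,"rz":0.04,"jaw":0}
    - {"x":-0.13,"y":-0.64,"z":0,"rx":0,"ry":0,"rz":0.04,"jaw":0}
    - {"x":-0.13,"y":-0.64,"z":0,"rx":0,"ry":0,"rz":0.04,"jaw":0}
    - {"x":-0.1,"y":-0.48,"z":0,"rx":0,"ry":0,"rz":0.03,"jaw":0}
    - {"x":0,"y":0,"z":0,"rx":0,"ry":0,"rz":0,"jaw":0}

```text
clock: 12.6
tool_pos: [0.5343, -0.1889, 0.1306]
eef_rot: [0.689, 0.725, -0.001, -0.0]
contact_force: [0.6, -0.6, -0.0]
opening: 0.01
finger_force: 0.0
```

>>> send_rows:
  motion:
    - {"x":0,"y":-0.2,"z":0,"rx":0,"ry":0,"rz":0.01,"jaw":0}
    - {"x":0,"y":-0.2,"z":0,"rx":0,"ry":0,"rz":0.01,"jaw":0}
    - {"x":0,"y":-0.1,"z":0,"rx":0,"ry":0,"rz":0,"jaw":0}
    - {"x":0,"y":0,"z":0,"rx":0,"ry":0,"rz":0,"jaw":0}
    - {"x":0,"y":0,"z":0,"rx":0,"ry":0,"rz":0,"jaw":0}

```text
clock: 13.1
tool_pos: [0.5305, -0.1886, 0.1306]
eef_rot: [0.696, 0.718, -0.0, -0.0]
contact_force: [1.8, -0.3, 0.3]
opening: 0.007
finger_force: 0.7
```

```bash
python3 - <<'E'
from h import *
rep(); inbar()
E
```

```text
13.1 p [ 0.5305 -0.1886  0.1306] psi 1.603 q [ 0.52  0.76 -0.44  1.83  0.5   0.66 -0.19] F [ 1.83 -0.28  0.3 ] M [-0.282 -0.364  0.026] op 0.006798680001273605 ff 0.7049053974333219
theta(tool) 0.022 bar x 0.03940081641317773 y -0.15944130398644737
```

>>> send_rows:
  motion:
    - {"x":0,"y":-0.1,"z":0,"rx":0,"ry":0,"rz":0.01,"jaw":0}
    - {"x":0,"y":-0.1,"z":0,"rx":0,"ry":0,"rz":0.01,"jaw":0}
    - {"x":0,"y":-0.1,"z":0,"rx":0,"ry":0,"rz":0,"jaw":0}
    - {"x":0,"y":0,"z":0,"rx":0,"ry":0,"rz":0,"jaw":0}
    - {"x":0,"y":0,"z":0,"rx":0,"ry":0,"rz":0,"jaw":0}

```text
clock: 13.6
tool_pos: [0.5274, -0.1888, 0.1307]
eef_rot: [0.703, 0.711, -0.0, -0.0]
contact_force: [0.9, -1.0, 0.9]
opening: 0.001
finger_force: 0.7
```

>>> send_rows:
  motion:
    - {"x":0,"y":-0.1,"z":0,"rx":0,"ry":0,"rz":0,"jaw":0}
    - {"x":0,"y":-0.1,"z":0,"rx":0,"ry":0,"rz":0,"jaw":0}
    - {"x":0,"y":-0.1,"z":0,"rx":0,"ry":0,"rz":0,"jaw":0}
    - {"x":0,"y":0,"z":0,"rx":0,"ry":0,"rz":0,"jaw":0}
    - {"x":0,"y":0,"z":0,"rx":0,"ry":0,"rz":0,"jaw":0}

```text
clock: 14.1
tool_pos: [0.5267, -0.1888, 0.1309]
eef_rot: [0.703, 0.711, 0.001, 0.001]
contact_force: [5.1, -1.3, -3.3]
opening: 0.004
finger_force: 2.8
```

>>> send_rows:
  motion:
    - {"x":0,"y":-0.1,"z":0,"rx":0,"ry":0,"rz":0,"jaw":0}
    - {"x":0,"y":-0.1,"z":0,"rx":0,"ry":0,"rz":0,"jaw":0}
    - {"x":0,"y":0,"z":0,"rx":0,"ry":0,"rz":0,"jaw":0}
    - {"x":0,"y":0,"z":0,"rx":0,"ry":0,"rz":0,"jaw":0}
    - {"x":0,"y":0,"z":0,"rx":0,"ry":0,"rz":0,"jaw":0}

```text
clock: 14.6
tool_pos: [0.5266, -0.1888, 0.1312]
eef_rot: [0.703, 0.711, 0.003, 0.003]
contact_force: [9.2, -2.9, -5.0]
opening: 0.003
finger_force: 4.3
```

The stop is felt: 9 N with no further motion. I'll back off and rise.

>>> send_rows:
  motion:
    - {"x":0,"y":1,"z":0,"rx":0,"ry":0,"rz":0,"jaw":0}
    - {"x":0,"y":1,"z":0,"rx":0,"ry":0,"rz":0,"jaw":0}
    - {"x":0,"y":2,"z":-2,"rx":0,"ry":0,"rz":0,"jaw":2.5}
    - {"x":-2,"y":3,"z":-4,"rx":0,"ry":0,"rz":0,"jaw":2.5}
    - {"x":-2,"y":3,"z":-4,"rx":0,"ry":0,"rz":0,"jaw":2.5}

```text
clock: 15.1
tool_pos: [0.6185, -0.2238, 0.2256]
eef_rot: [0.702, 0.712, -0.001, -0.002]
contact_force: [1.2, -1.3, -1.0]
opening: 0.251
finger_force: 0.0
```

```bash
python3 - <<'E'
from h import *
rep()
s=snap('top','t6.png'); a=s['img'][170:250,235:355,::-1]; cv2.imwrite('pics/t6c.png',cv2.resize(a,(780,520),interpolation=cv2.INTER_CUBIC))
E
```

```text
15.1 p [ 0.6185 -0.2238  0.2256] psi 1.585 q [ 0.54  0.77 -0.51  1.44  0.4   1.05 -0.04] F [ 1.16 -1.3  -0.99] M [-0.075 -0.186 -0.043] op 0.2512839050238807 ff 0.0
```

View pics/t6c.png

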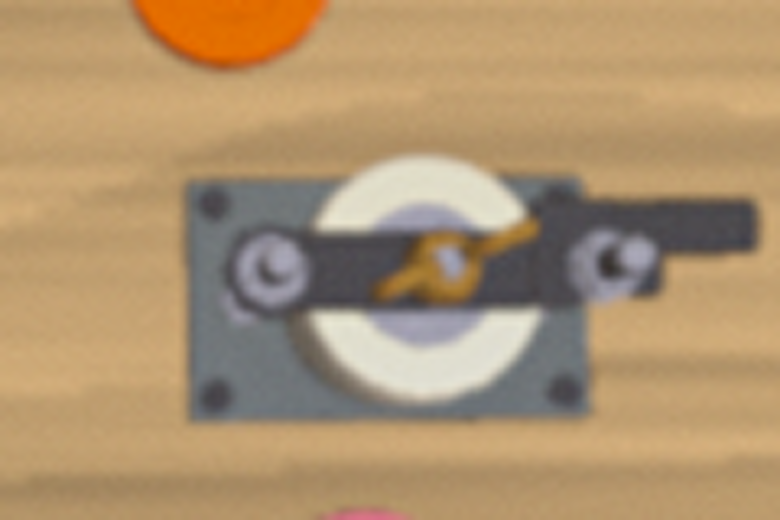

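The bar lies home in its notch. The wing nut is at (445,262) with ear tips at (380,290) and (536,227).

```bash
python3 - <<'E'
from h import *
s=snapshot('top'); P=lambda u,v,z:at(s,235+(u+.5)/6.5-.5,170+(v+.5)/6.5-.5,z)
a,b=P(377,292,.208),P(539,226,.208); print(a,b,np.linalg.norm(a-b),(a+b)/2,np.arctan2(*(b-a)[1::-1]))
print('screw top',P(450,262,.195), 'boss',P(447,266,.184))
th=np.arctan2(*(a-b)[1::-1]); print('psi',th)
line((CT[0],CT[1],.225,th),5)
E
```

```text
[ 0.47451007 -0.06116488  0.208     ] [ 0.49634138 -0.11448524  0.208     ] 0.057616552394243445 [ 0.48542572 -0.08782506  0.208     ] -1.1821815243374187
screw top [ 0.48551283 -0.0870516   0.195     ] boss [ 0.48509506 -0.08764881  0.184     ]
psi 1.9594111292523746
x 2.80 y -2.75 z 0.11 rz -0.076
x 3.00 y -2.52 z 0.11 rz -0.076
x 3.19 y -2.29 z 0.11 rz -0.076
x 3.35 y -2.04 z 0.11 rz -0.076
x 3.50 y -1.78 z 0.11 rz -0.076
```

>>> send_rows:
  motion:
    - {"x":2.8,"y":-2.75,"z":0,"rx":0,"ry":0,"rz":-0.075,"jaw":2.5}
    - {"x":3,"y":-2.5,"z":0,"rx":0,"ry":0,"rz":-0.075,"jaw":2.5}
    - {"x":3.2,"y":-2.3,"z":0,"rx":0,"ry":0,"rz":-0.075,"jaw":2.5}
    - {"x":3.35,"y":-2.05,"z":0,"rx":0,"ry":0,"rz":-0.075,"jaw":2.5}
    - {"x":3.5,"y":-1.8,"z":0,"rx":0,"ry":0,"rz":-0.075,"jaw":2.5}

```text
clock: 15.7
tool_pos: [0.4769, -0.0846, 0.2243]
eef_rot: [0.556, 0.831, -0.001, -0.001]
contact_force: [0.7, 0.3, -0.0]
opening: 0.284
finger_force: 0.0
```

>>> send_rows:
  motion:
    - {"x":0,"y":0,"z":0,"rx":0,"ry":0,"rz":0,"jaw":2.5}
    - {"x":0,"y":0,"z":0,"rx":0,"ry":0,"rz":0,"jaw":2.5}
    - {"x":0,"y":0,"z":0,"rx":0,"ry":0,"rz":0,"jaw":2.5}
    - {"x":0,"y":0,"z":0,"rx":0,"ry":0,"rz":0,"jaw":2.5}
    - {"x":0,"y":0,"z":0,"rx":0,"ry":0,"rz":0,"jaw":2.5}

```text
clock: 16.2
tool_pos: [0.4803, -0.0867, 0.2247]
eef_rot: [0.559, 0.829, 0.0, -0.0]
contact_force: [-0.3, 0.6, -0.1]
opening: 0.285
finger_force: 0.0
```

```bash
python3 - <<'E'
from h import *
rep(); line((.486,-.088,.170,1.96),5)
E
```

```text
16.2 p [ 0.4803 -0.0867  0.2247] psi 1.956 q [ 0.49  0.56 -0.63  1.95  0.46  0.78 -0.02] F [-0.27  0.62 -0.05] M [-0.034 -0.101 -0.022] op 0.2845561007315146 ff 0.0
x -0.07 y 0.09 z 1.09 rz -0.001
x -0.07 y 0.09 z 1.09 rz -0.001
x -0.07 y 0.09 z 1.09 rz -0.001
x -0.07 y 0.09 z 1.09 rz -0.001
x -0.07 y 0.09 z 1.09 rz -0.001
```

>>> send_rows:
  motion:
    - {"x":-0.1,"y":0.1,"z":1.1,"rx":0,"ry":0,"rz":0,"jaw":2.5}
    - {"x":-0.1,"y":0.1,"z":1.1,"rx":0,"ry":0,"rz":0,"jaw":2.5}
    - {"x":-0.1,"y":0.1,"z":1.1,"rx":0,"ry":0,"rz":0,"jaw":2.5}
    - {"x":0,"y":0.1,"z":0.6,"rx":0,"ry":0,"rz":0,"jaw":2.5}
    - {"x":0,"y":0,"z":0,"rx":0,"ry":0,"rz":0,"jaw":2.5}

```text
clock: 16.7
tool_pos: [0.4841, -0.0872, 0.1848]
eef_rot: [0.558, 0.83, -0.0, -0.001]
contact_force: [0.5, 0.2, -0.3]
opening: 0.285
finger_force: 0.0
```

>>> send_rows:
  motion:
    - {"x":0,"y":0.1,"z":0.6,"rx":0,"ry":0,"rz":0,"jaw":2.5}
    - {"x":0,"y":0,"z":0.6,"rx":0,"ry":0,"rz":0,"jaw":2.5}
    - {"x":0,"y":0,"z":0.3,"rx":0,"ry":0,"rz":0,"jaw":2.5}
    - {"x":0,"y":0,"z":0,"rx":0,"ry":0,"rz":0,"jaw":2.5}
    - {"x":0,"y":0,"z":0,"rx":0,"ry":0,"rz":0,"jaw":2.5}

```text
clock: 17.2
tool_pos: [0.4857, -0.0869, 0.1711]
eef_rot: [0.558, 0.83, 0.0, 0.0]
contact_force: [0.6, -0.5, -0.3]
opening: 0.287
finger_force: 0.0
```

```bash
python3 - <<'E'
from h import *
rep(); line((.486,-.088,.170,1.96),1)
E
```

```text
17.2 p [ 0.4857 -0.0869  0.1711] psi 1.958 q [ 0.43  0.64 -0.56  2.    0.55  0.65 -0.1 ] F [ 0.64 -0.47 -0.28] M [-0.05  -0.086 -0.024] op 0.28710232281945425 ff 0.0
x -0.11 y -0.01 z 0.11 rz -0.002
```

>>> send_rows:
  motion:
    - {"x":0,"y":0,"z":0,"rx":0,"ry":0,"rz":0,"jaw":0.3}
    - {"x":0,"y":0,"z":0,"rx":0,"ry":0,"rz":0,"jaw":0.3}
    - {"x":0,"y":0,"z":0,"rx":0,"ry":0,"rz":0,"jaw":0.3}
    - {"x":0,"y":0,"z":0,"rx":0,"ry":0,"rz":0,"jaw":0.3}
    - {"x":0,"y":0,"z":0,"rx":0,"ry":0,"rz":0,"jaw":0.3}
  grip_force: 6

```text
clock: 17.7
tool_pos: [0.4859, -0.0869, 0.1712]
eef_rot: [0.558, 0.83, 0.0, 0.0]
contact_force: [0.9, -0.3, 0.5]
opening: 0.065
finger_force: 6.0
```

```bash
python3 - <<'E'
from h import *
rep()
E
```

```text
17.7 p [ 0.4859 -0.0869  0.1712] psi 1.958 q [ 0.43  0.64 -0.56  2.    0.55  0.65 -0.1 ] F [ 0.86 -0.34  0.54] M [-0.009 -0.155  0.07 ] op 0.06532499941562933 ff 5.979675360995316
```

>>> send_rows:
  motion:
    - {"x":0,"y":0,"z":0,"rx":0,"ry":0,"rz":0,"jaw":0}
    - {"x":0,"y":0,"z":0,"rx":0,"ry":0,"rz":0,"jaw":0}
    - {"x":0,"y":0,"z":0.01,"rx":0,"ry":0,"rz":0.1,"jaw":0}
    - {"x":0,"y":0,"z":0.01,"rx":0,"ry":0,"rz":0.1,"jaw":0}
    - {"x":0,"y":0,"z":0.01,"rx":0,"ry":0,"rz":0.1,"jaw":0}
  grip_force: 25

```text
clock: 18.2
tool_pos: [0.4865, -0.0868, 0.1709]
eef_rot: [0.677, 0.736, 0.001, 0.001]
contact_force: [0.6, 1.0, 0.8]
opening: 0.068
finger_force: 25.0
```

```bash
cat >> h.py <<'E'
def feel(n=6):
    L=[]
    for i in range(n):
        st=get_state(); L.append([*st['moment'],*st['contact_force']]); snapshot('top')
    L=np.array(L); print('Mz %.3f +- %.3f'%(L[:,2].mean(),L[:,2].std()/n**.5),'F',np.round(L[:,3:].mean(0),2)); rep()
E
python3 - <<'E'
from h import *
feel()
E
```

```text
Mz -0.041 +- 0.017 F [1.3  0.14 1.09]
18.5 p [ 0.4864 -0.0868  0.1709] psi 1.659 q [ 0.38  0.63 -0.47  2.    0.48  0.62 -0.32] F [ 1.66 -0.33  1.64] M [ 0.011 -0.512 -0.01 ] op 0.06236078131858618 ff 25.006327042356133
```

>>> send_rows:
  motion:
    - {"x":0,"y":0,"z":0.01,"rx":0,"ry":0,"rz":0.1,"jaw":0}
    - {"x":0,"y":0,"z":0.01,"rx":0,"ry":0,"rz":0.1,"jaw":0}
    - {"x":0,"y":0,"z":0.01,"rx":0,"ry":0,"rz":0.1,"jaw":0}
    - {"x":0,"y":0,"z":0.01,"rx":0,"ry":0,"rz":0.1,"jaw":0}
    - {"x":0,"y":0,"z":0.01,"rx":0,"ry":0,"rz":0.1,"jaw":0}

```text
clock: 19.0
tool_pos: [0.4872, -0.0869, 0.1706]
eef_rot: [0.838, 0.546, 0.001, 0.001]
contact_force: [3.2, 0.6, 1.7]
opening: 0.063
finger_force: 25.0
```

```bash
python3 - <<'E'
from h import *
rep();feel()
E
```

```text
19.0 p [ 0.4872 -0.0869  0.1706] psi 1.155 q [ 0.29  0.61 -0.33  2.    0.34  0.58 -0.69] F [3.17 0.56 1.71] M [-0.095 -0.763  0.063] op 0.06296790515952588 ff 24.972398105892353
Mz -0.012 +- 0.021 F [ 4.2  -0.3   2.21]
19.3 p [ 0.4872 -0.0869  0.1706] psi 1.16 q [ 0.29  0.61 -0.33  2.    0.35  0.58 -0.68] F [ 5.26 -0.89  2.79] M [-0.086 -1.122 -0.029] op 0.06517687453311713 ff 25.003501852042973
```

>>> send_rows:
  motion:
    - {"x":0,"y":0,"z":0.01,"rx":0,"ry":0,"rz":0.1,"jaw":0}
    - {"x":0,"y":0,"z":0.01,"rx":0,"ry":0,"rz":0.1,"jaw":0}
    - {"x":0,"y":0,"z":0.01,"rx":0,"ry":0,"rz":0.1,"jaw":0}
    - {"x":0,"y":0,"z":0.01,"rx":0,"ry":0,"rz":0.1,"jaw":0}
    - {"x":0,"y":0,"z":0.01,"rx":0,"ry":0,"rz":0.1,"jaw":0}

```text
clock: 19.8
tool_pos: [0.4879, -0.0874, 0.1704]
eef_rot: [0.947, 0.322, 0.002, 0.001]
contact_force: [5.5, -1.8, 5.0]
opening: 0.066
finger_force: 25.0
```

```bash
python3 - <<'E'
from h import *
rep();feel(8)
E
```

```text
19.8 p [ 0.4879 -0.0874  0.1704] psi 0.656 q [ 0.2   0.6  -0.18  2.01  0.2   0.54 -1.03] F [ 5.54 -1.83  5.04] M [-0.315 -1.234  0.101] op 0.0662258881646714 ff 24.968341788626276
Mz -0.016 +- 0.018 F [ 5.89 -1.44  3.82]
20.2 p [ 0.4878 -0.0874  0.1704] psi 0.659 q [ 0.2   0.6  -0.18  2.01  0.2   0.54 -1.03] F [ 6.82 -1.18  2.9 ] M [-0.308 -1.237 -0.044] op 0.06339661104253744 ff 25.004184830468148
```

>>> send_rows:
  motion:
    - {"x":0,"y":0,"z":0,"rx":0,"ry":0,"rz":0.06,"jaw":0}
    - {"x":0,"y":0,"z":0,"rx":0,"ry":0,"rz":0.06,"jaw":0}
    - {"x":0,"y":0,"z":0,"rx":0,"ry":0,"rz":0.06,"jaw":0}
    - {"x":0,"y":0,"z":0,"rx":0,"ry":0,"rz":0.06,"jaw":0}
    - {"x":0,"y":0,"z":0,"rx":0,"ry":0,"rz":0.06,"jaw":0}

```text
clock: 20.7
tool_pos: [0.488, -0.0878, 0.1703]
eef_rot: [0.984, 0.178, 0.002, 0.001]
contact_force: [6.9, -3.1, 3.4]
opening: 0.06
finger_force: 25.0
```

```bash
cat >> h.py <<'E'
def tq(n=3):
    for i in range(n):
        st=get_state(); print(round(float(st['clock']),2),'psi %.3f'%psi(st),'Mz %.3f'%st['moment'][2],'tau',np.round(st['joint_torque'],3),'F',np.round(st['contact_force'],1),'q7 %.2f'%st['q'][6],np.round(st['tool_pos'],4)); 
        if i<n-1: snapshot('top')
E
python3 - <<'E'
from h import *
tq()
E
```

```text
20.7 psi 0.357 Mz 0.132 tau [  0.085 -40.943  -0.796  -5.616  -0.367   1.958   0.278] F [ 6.9 -3.1  3.4] q7 -1.24 [ 0.488  -0.0878  0.1703]
20.75 psi 0.355 Mz 0.094 tau [ -0.709 -40.817  -0.565  -5.591  -0.579   1.92   -0.176] F [ 6.2 -2.5  2.5] q7 -1.24 [ 0.4881 -0.0878  0.1703]
20.8 psi 0.358 Mz 0.053 tau [ -0.578 -40.856  -0.386  -5.59   -0.562   1.921  -0.304] F [ 7.1 -1.4  2.9] q7 -1.24 [ 0.4881 -0.0878  0.1703]
```

>>> send_rows:
  motion:
    - {"x":0,"y":0,"z":0,"rx":0,"ry":0,"rz":0.06,"jaw":0}
    - {"x":0,"y":0,"z":0,"rx":0,"ry":0,"rz":0.06,"jaw":0}
    - {"x":0,"y":0,"z":0,"rx":0,"ry":0,"rz":0.06,"jaw":0}
    - {"x":0,"y":0,"z":0,"rx":0,"ry":0,"rz":0.06,"jaw":0}
    - {"x":0,"y":0,"z":0,"rx":0,"ry":0,"rz":0.06,"jaw":0}

```text
clock: 21.3
tool_pos: [0.4882, -0.0883, 0.1703]
eef_rot: [1.0, 0.028, 0.003, 0.001]
contact_force: [6.9, -3.6, 2.1]
opening: 0.063
finger_force: 25.0
```

```bash
python3 - <<'E'
from h import *
tq()
E
```

```text
21.3 psi 0.057 Mz 0.176 tau [ -0.321 -41.132  -0.37   -5.482  -0.436   2.092   0.226] F [ 6.9 -3.6  2.1] q7 -1.44 [ 0.4882 -0.0883  0.1703]
21.35 psi 0.054 Mz 0.179 tau [ -1.099 -40.926  -0.137  -5.44   -0.656   2.067  -0.224] F [ 7.4 -3.3  2.1] q7 -1.44 [ 0.4881 -0.0883  0.1703]
21.4 psi 0.058 Mz 0.089 tau [ -0.971 -40.987   0.042  -5.44   -0.641   2.072  -0.351] F [ 6.  -3.   2.6] q7 -1.44 [ 0.4882 -0.0883  0.1703]
```

```bash
python3 - <<'E'
from h import *
feel(8)
E
```

```text
Mz 0.094 +- 0.007 F [ 6.64 -3.12  2.47]
21.8 p [ 0.4882 -0.0883  0.1703] psi 0.059 q [ 0.09  0.6  -0.01  2.01  0.01  0.52 -1.44] F [ 6.75 -3.57  2.65] M [-0.689 -1.377  0.059] op 0.06813874471965954 ff 24.97162180545274
```

>>> send_rows:
  motion:
    - {"x":0.05,"y":0,"z":0,"rx":0,"ry":0,"rz":0.04,"jaw":0}
    - {"x":0,"y":0,"z":0,"rx":0,"ry":0,"rz":0.04,"jaw":0}
    - {"x":0,"y":0,"z":0,"rx":0,"ry":0,"rz":0.04,"jaw":0}
    - {"x":0,"y":0,"z":0,"rx":0,"ry":0,"rz":0.04,"jaw":0}
    - {"x":0,"y":0,"z":0,"rx":0,"ry":0,"rz":0.04,"jaw":0}

```text
clock: 22.3
tool_pos: [0.4882, -0.0886, 0.1703]
eef_rot: [0.997, -0.071, 0.002, 0.001]
contact_force: [5.7, -3.3, 2.7]
opening: 0.062
finger_force: 25.0
```

```bash
python3 - <<'E'
from h import *
tq(2);feel(8)
E
```

```text
22.3 psi -0.143 Mz 0.219 tau [ -0.84  -40.813  -0.047  -5.792  -0.561   1.898   0.054] F [ 5.7 -3.3  2.7] q7 -1.57 [ 0.4882 -0.0886  0.1703]
22.35 psi -0.144 Mz 0.238 tau [ -1.355 -40.67    0.104  -5.772  -0.713   1.882  -0.246] F [ 5.6 -3.5  3.9] q7 -1.57 [ 0.4882 -0.0886  0.1703]
Mz 0.179 +- 0.014 F [ 5.7  -4.04  3.27]
22.75 p [ 0.4882 -0.0886  0.1703] psi -0.141 q [ 0.05  0.6   0.05  2.01 -0.06  0.52 -1.57] F [ 5.49 -3.99  3.29] M [-0.766 -1.142  0.165] op 0.06237916854081623 ff 24.968930887116585
```

The moving torque rose from about 0.06 and has reached about 0.22 N m, with contact near 1.0 rad and the nut now at 2.1 rad. That is roughly 27 N of clamping force, which is snug. Releasing.

>>> send_rows:
  motion:
    - {"x":0,"y":0,"z":0,"rx":0,"ry":0,"rz":0,"jaw":2.5}
    - {"x":0,"y":0,"z":0,"rx":0,"ry":0,"rz":0,"jaw":2.5}
    - {"x":0,"y":0,"z":0,"rx":0,"ry":0,"rz":0,"jaw":2.5}
    - {"x":0,"y":0,"z":0,"rx":0,"ry":0,"rz":0,"jaw":2.5}
    - {"x":0,"y":0,"z":0,"rx":0,"ry":0,"rz":0,"jaw":2.5}

```text
clock: 23.25
tool_pos: [0.4856, -0.0867, 0.1695]
eef_rot: [0.997, -0.071, -0.001, -0.0]
contact_force: [-0.2, 0.7, 0.2]
opening: 0.282
finger_force: 0.0
```

>>> send_rows:
  motion:
    - {"x":0,"y":0,"z":-0.5,"rx":0,"ry":0,"rz":0,"jaw":2.5}
    - {"x":0,"y":0,"z":-1.5,"rx":0,"ry":0,"rz":0,"jaw":2.5}
    - {"x":0,"y":0,"z":-3,"rx":0,"ry":0,"rz":0,"jaw":2.5}
    - {"x":0,"y":0,"z":-3,"rx":0,"ry":0,"rz":0,"jaw":2.5}
    - {"x":0,"y":0,"z":-3,"rx":0,"ry":0,"rz":0,"jaw":2.5}

```text
clock: 23.75
tool_pos: [0.4858, -0.0869, 0.2811]
eef_rot: [0.997, -0.071, -0.0, 0.0]
contact_force: [0.6, 0.4, -0.9]
opening: 0.284
finger_force: 0.0
```

>>> send_rows:
  motion:
    - {"x":4,"y":0,"z":-1,"rx":0,"ry":0,"rz":0,"jaw":2.5}
    - {"x":5,"y":0,"z":0,"rx":0,"ry":0,"rz":0,"jaw":2.5}
    - {"x":5,"y":0,"z":0,"rx":0,"ry":0,"rz":0,"jaw":2.5}
    - {"x":0,"y":0,"z":0,"rx":0,"ry":0,"rz":0,"jaw":2.5}
    - {"x":0,"y":0,"z":0,"rx":0,"ry":0,"rz":0,"jaw":2.5}

```text
clock: 24.25
tool_pos: [0.6247, -0.1067, 0.2889]
eef_rot: [0.997, -0.071, -0.001, 0.0]
contact_force: [-1.2, -0.5, -0.1]
opening: 0.285
finger_force: 0.0
```

```bash
python3 - <<'E'
from h import *
rep()
s=snap('top','t7.png'); a=s['img'][170:250,235:355,::-1]; cv2.imwrite('pics/t7c.png',cv2.resize(a,(780,520),interpolation=cv2.INTER_CUBIC))
E
```

```text
24.25 p [ 0.6247 -0.1067  0.2889] psi -0.142 q [ 0.05  0.63  0.08  1.46 -0.06  1.06 -1.57] F [-1.17 -0.46 -0.07] M [0.066 0.05  0.004] op 0.2853583771791502 ff 0.0
```

View pics/t7c.png

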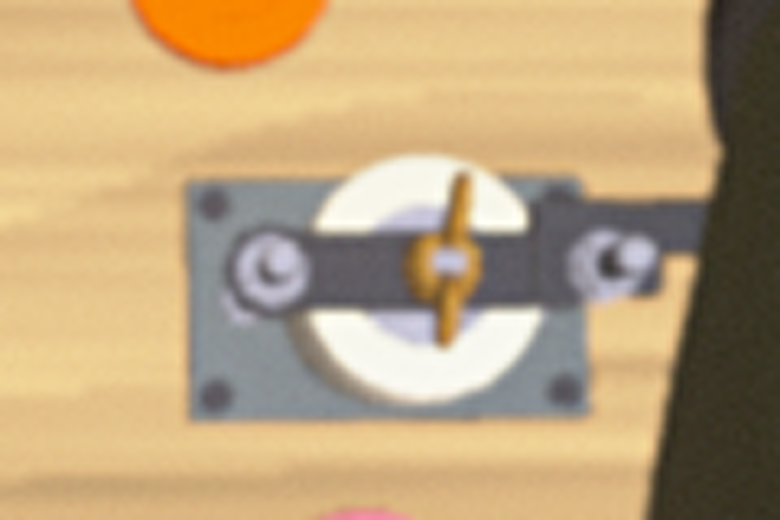

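The final view shows the bar home, the lid centred, and the ears running from (443,345) to (463,175), about -0.12 rad. That matches the tool's final angle, so the nut followed the grip without slipping. Handing in.

```bash
python3 -c "
from plant import *
print(finish_job())"
```

```text
the job is handed in; nothing more can be done
None
```

I swung the bar home against its stop and tightened the wing nut to about 0.22 N m by feel (roughly 27 N on the lid, inferred from the torque). I let go, moved the gripper clear and handed the job in at about 24 s; no verdict came back.

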